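# Draw out the slide tray with the pull hook

### The job

Take the red-handled hook from its grey rest, lower its tip into the finger hole in the yellow tab of the slide dryer's tray, and draw the tray out until you feel it come up against its sprung stop; lean on the stop with a steady pull of about 12 N for half a second, never putting more than 20 N on the tray. Then unhook, leave the tray out, and lay the hook back in its rest. Touch the tray only with the hook, and leave the bottle, the pot and the slide box where they stand.

Things in the scene. Friction and masses are not known exactly. Their poses are not given: they have to be found in the camera images.
- hook_grip (a point): Centre of the hook's red handle, a level bar 120 mm long, 18 mm wide, 24 mm high (120 g in all). x runs along the handle towards the hook end, z up. Grasp it across its width, between the posts of the rest.
- hook_tip (a point): Lowest point of the hook's rounded 8 mm steel tip: 94 mm ahead of and 34 mm below hook_grip, 22 mm below the underside of the handle, in the hook's own axes.
- tray_hole (a point): Centre of the round finger hole, at the top face of the yellow tab on the tray's front, 58 mm above the bench. Hole 18 mm wide, right through the tab (6 mm thick, 36 mm deep, 46 mm wide), free air below. It lies 18 mm in front of the tray's blue front. x points into the dryer, z up; the tray comes out along -x.
- tray: Sliding tray, 350 g, 130 mm wide, with glass slides; axes as tray_hole, origin 18 mm behind the hole at bench level. Slides with 3 N friction and stays where left. After 75 to 120 mm of travel (differs each time, cannot be seen) it meets a sprung stop that yields from about 5 N, 1 mm per further 3 N, and springs back.
- dryer: Fixed white slide dryer, 170 mm wide, 200 mm deep, 90 mm high. Origin at bench level under the middle of its front face; x points into it, the tray comes out along -x. The tab's hole stands 26 to 101 mm in front of the front face at the start.
- rest_seat (a point): Where the centre of the hook's handle lies when the hook is in its rest, 57 mm above the bench; x along the handle towards the hook end. Two 12 mm thick posts 52 mm either side along x (92 mm clear between) carry the handle at 45 mm height, with ears 8 mm high beside a 26 mm wide notch; grey foot 130 by 60 by 8 mm.
- hook: The whole loose hook; origin at the centre of the handle's underside, axes as hook_grip. A steel rod of 8 mm diameter runs from the handle's front end to 98 mm ahead of the handle's centre, 4 mm below it, then bends down, leaning back 4 mm, to the tip.
- bottle_mid (a point): Middle (55 mm up) of an amber bottle, 52 mm across, 110 mm high; leave it alone.
- pot_mid (a point): Middle (33 mm up) of a clear specimen pot with a red lid, 56 mm across, 65 mm high; leave it alone.
- slidebox_mid (a point): Middle (17 mm up) of a closed blue and white slide box, 87 by 102 mm, 34 mm high; leave it alone.
There are look-alikes about, which are no part of the job. Of the things shaped like the hook, the red one is meant.

How it is judged:
By the outcome, as a careful person would: the job done as asked, in the order asked, and still so for the second after the job is handed in, with the robot touching nothing.
It also fails if it takes over 72 s, if anything falls off the work surface, if the arm or the gripper's body presses on something with over 40 N, if the wrist force passes 120 N, or if a joint passes its speed limit or range.

### The arm

A 7-joint arm with a two-finger parallel gripper is mounted at the origin on the work surface. World frame = base frame: x ahead of the robot, y to its left, z up, the work surface at z = 0. Lengths are in mm, angles in rad, forces in N, time in s.
With the tool pointing down it reaches from about 400 to 875 mm from the base axis. Payload 4.4 kg.
Tool frame: the origin (TCP) lies at the very end of the fingers, on their centre line; the grasp point (between the pads) lies 19 mm behind it; z points along the fingers, x is the direction in which the jaws open and shut, and the axes are right-handed (so a half turn about z gives the same grasp; the last joint's range is limited). The gripper opens to 85 mm and grips with 20 to 120 N. Pads are 22 mm wide; open, the fingers measure 114 mm over their backs; the gripper's body (76 mm by 85 mm) begins 54 mm behind the grasp point. The pads swing forward as they close: fully open they stand 13 mm farther back than shut.
Start: joints at [-1.206, 0.628, 0.038, 1.517, -0.027, 0.996, -0.02], TCP at [271.417, 590.636, 231.313] pointing down, gripper open.
Joint ranges: [-3.06, 3.06], [-0.37, 2.12], [-1.25, 1.32], [0.18, 2.47], [-1.1, 4.24], [0.23, 1.98], [-2.94, 2.94]. Speed limits (rad/s): [2.57, 2.57, 3.14, 3.14, 3.14, 3.14, 3.14].

### API

Orientations are given as [roll, pitch, yaw] about the fixed x, y, z axes, in that order (R = Rz(yaw) Ry(pitch) Rx(roll)).
In Python, from cell import ctrl gives the robot as it stands.
- The arm moves only by the shell command python3 -m creep 'ROWS'. ROWS is text: rows parted by semicolons, each of 7 numbers parted by spaces: the shift along the tool's x, y, z in units of 40 mm (1.0 is 40 mm), then the turn, a rotation vector about the tool's x, y, z in degrees, then the closure, from 0 (fully open) to 1 (shut). In form: x y z rx ry rz grip; .... A call has 1 to 10 rows; each row is the pose to reach, as a shift and turn from the pose commanded when the call began, along the tool's axes at that moment; what a row does not reach only later rows make up. A row lasts 1/12 s, in which the tool goes at most 41.7 mm and 7.16 degrees, less where a joint would pass 70% of its speed; a pose out of reach is approached as far as the arm can. A call with a gripper value outside its range is refused whole. The fingers move at their own pace and stop on an object; the grip force is fixed at half the most. Time passes only in rows, so rows that repeat a pose let the fingers close. It gives the time, the measured TCP pose, the force and the opening at its end, in the units of the state.
- ctrl.read_state(): the state, without advancing time (a new reading comes with each control period).
- ctrl.get_image(name): name is "scene" or "top"; returns a dict with "img" (400x640x3 uint8, red, green, blue), "vfov" (degrees; the focal length in pixels is half the picture's height over the tangent of half this angle, whatever the lens; pixels are square), "cx", "cy" (the principal point, pixels), "T" (4x4, takes a point from camera to world coordinates). Camera axes: x right, y up, looking along -z (the intrinsics and any distortion apply to the point x, -y, -z); pixel columns grow to the right and rows downward; lengths in mm; the calibration is good to about 2 mm. A picture is of the moment at which its call begins. There is no depth.
- ctrl.finish_job(): hands the job in, once; it reports no verdict.
Trained networks look in the newest picture that a camera, given by its name, has taken for a name from the list of things; names that differ only in an ending like _2 or _b are one class to them, and where a whole thing is asked for, a point or a joint stands for the part that bears it (a point fixed in the world has none). Each returns a list of dicts, best first, with "score" (0 to 1); they miss things now and then, are a little off and sometimes report something else, mostly with a low value. They report only what shows in the picture. A call takes as long as a camera call. They do not tell look-alikes from the thing itself.
- ctrl.boxes_of(camera, thing): "rect" ([left, top, right, bottom] in pixels, round what is visible of it).
- ctrl.cut_out(camera, thing): "pixels" (400x640 bool, what is visible of it) and "rect" ([left, top, right, bottom] in pixels, round what is visible of it).
The state is a dict: "clock": time; "qpos": joint angles; "qd": joint speeds; "tau": joint torques, N m; "eef_pos": TCP position; "tool_rot": TCP orientation; "force": force on the tool from outside, world axes, zero at the start; "torque": the same for the moment, N m; "width": finger opening in mm.
Only numpy, scipy, OpenCV 4.12 (cv2) and the standard library are available. Lean on these libraries where they do the work, as an engineer would, in place of code of your own. Each camera call takes 0.05 s, during which the arm holds its last target.

## Working session

There is one attempt and no reset: what is moved stays moved. The work goes in short steps, Python scripts to look and compute and a shell command to move; the robot and the scene stay as the last step left them, time stands still between calls to the robot, and variables do not carry over. Pictures are saved under pics/ and viewed, and the job is handed in when it is done.

```bash
ls; mkdir -p pics
python3 - <<'E'
from cell import ctrl
import cv2
for n in("scene","top"):
    d=ctrl.get_image(n); cv2.imwrite(f"pics/{n}0.png",d["img"][:,:,::-1]); print(n,d["vfov"],d["cx"],d["cy"],d["T"],[k for k in d])
s=ctrl.read_state(); print({k:s[k] for k in("clock","eef_pos","tool_rot","force","width")})
E
```

```text
pics
scene 56.39008718979303 318.3667634407634 196.44079695102076 [[-1.03931144e-02 -8.42795659e-01  5.38133312e-01  1.09260360e+03]
 [ 9.99945569e-01 -8.26569330e-03  6.36693203e-03  3.29061680e+01]
 [-9.17977763e-04  5.38170193e-01  8.42835690e-01  8.61289414e+02]
 [ 0.00000000e+00  0.00000000e+00  0.00000000e+00  1.00000000e+00]] ['img', 'vfov', 'cx', 'cy', 'T']
top 49.31780114220914 328.46392446825536 193.6298297084093 [[-2.15852893e-02  9.81319830e-01 -1.91168687e-01  3.41766695e+02]
 [-9.99766604e-01 -2.13594566e-02  3.24212625e-03  1.92777966e+01]
 [-9.01696505e-04  1.91194051e-01  9.81551844e-01  1.39970360e+03]
 [ 0.00000000e+00  0.00000000e+00  0.00000000e+00  1.00000000e+00]] ['img', 'vfov', 'cx', 'cy', 'T']
{'clock': 0.1, 'eef_pos': array([271.1906777 , 590.11283472, 230.51000912]), 'tool_rot': array([3.14156168e+00, 1.66636197e-03, 1.14000041e+00]), 'force': array([ 0.30084565, -0.84011109, -0.09583236]), 'width': 85.1854141503631}
```

View pics/scene0.png

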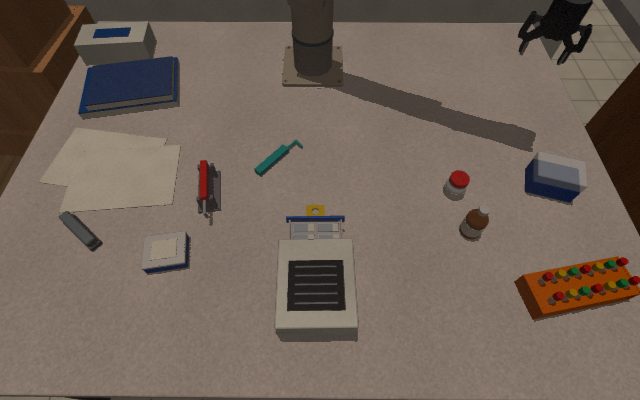

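View pics/top0.png

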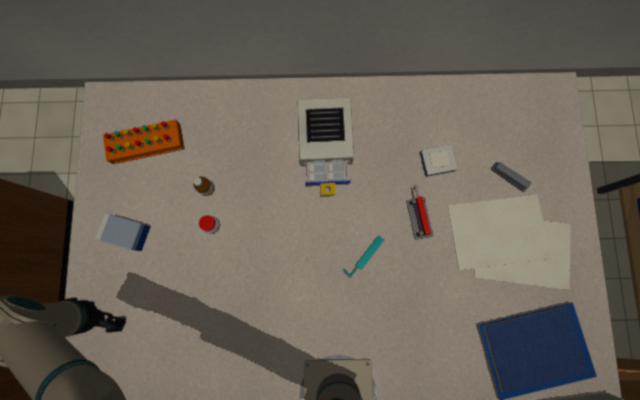

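The views agree. The red hook lies in its rest at about (418,213) in top, with its rod end upwards (+x). The yellow tab is at (328,188). A teal look-alike hook lies on the bench at (364,256).

```bash
cat > h.py <<'E'
import numpy as np, cv2
from cell import ctrl
def cam(n):
    d=ctrl.get_image(n); d["f"]=d["img"].shape[0]/2/np.tan(np.radians(d["vfov"])/2); return d
def ray(d,u,v):
    r=np.array([(u-d["cx"])/d["f"],-(v-d["cy"])/d["f"],-1.]); T=d["T"]; return T[:3,3],T[:3,:3]@r
def plane(d,u,v,z):
    o,r=ray(d,u,v); return o+r*(z-o[2])/r[2]
def proj(d,p):
    T=d["T"]; q=T[:3,:3].T@(np.asarray(p,float)-T[:3,3]); return np.array([d["cx"]+d["f"]*q[0]/-q[2], d["cy"]-d["f"]*q[1]/-q[2]])
def tri(obs):
    A=np.zeros((3,3));b=np.zeros(3)
    for d,u,v in obs:
        o,r=ray(d,u,v); r=r/np.linalg.norm(r); P=np.eye(3)-np.outer(r,r); A+=P;b+=P@o
    return np.linalg.solve(A,b)
E
python3 - <<'E'
from h import *
np.set_printoptions(precision=1,suppress=True)
for n in("scene","top"):
    d=cam(n)
    print(n,"tcp proj",proj(d,ctrl.read_state()["eef_pos"]),"base",proj(d,[0,0,0]))
    for t in("hook_grip","hook_tip","tray_hole","tray","dryer","rest_seat","hook","bottle_mid","pot_mid","slidebox_mid"):
        for r in ctrl.cut_out(n,t)[:3]:
            m=r["pixels"]; ys,xs=np.nonzero(m); print(t,round(r["score"],2),np.array(r["rect"]),"c",xs.mean().round(1),ys.mean().round(1),m.sum())
    big=cv2.resize(d["img"],None,fx=6,fy=6,interpolation=cv2.INTER_CUBIC)[:,:,::-1]
    a=(180,140,250,230) if n=="scene" else (395,175,445,245)
    b=(270,195,365,250) if n=="scene" else (290,150,365,205)
    cv2.imwrite(f"pics/{n}_hook.png",big[a[1]*6:a[3]*6,a[0]*6:a[2]*6])
    cv2.imwrite(f"pics/{n}_tab.png",big[b[1]*6:b[3]*6,b[0]*6:b[2]*6])
E
```

```text
scene tcp proj [536.2  62.5] base [312.5  66.5]
hook_grip 0.82 [198.3 159.  208.8 216.1] c 203.9 183.8 431
hook_grip 0.71 [259.6 144.1 286.8 174.7] c 271.4 160.0 365
hook_grip 0.31 [286.7 205.6 344.6 240.9] c 315.2 224.6 1472
hook_tip 0.88 [199.4 159.4 211.1 218.9] c 204.0 185.1 418
hook_tip 0.74 [254.8 144.3 299.4 171.6] c 273.6 158.1 388
tray_hole 0.95 [286.4 202.7 347.  242.3] c 314.8 224.6 1484
tray 0.8 [285.7 204.3 345.3 237. ] c 315.3 224.7 1431
dryer 0.9 [277.  237.4 358.7 343.1] c 315.6 288.9 7990
rest_seat 0.75 [196.1 164.2 218.6 210.5] c 211.8 191.3 595
rest_seat 0.48 [438.2 169.9 467.8 198.4] c 456.1 184.5 558
rest_seat 0.47 [201.2 158.3 208.8 217.3] c 204.1 185.3 424
hook 0.82 [201.5 160.6 210.1 220.7] c 204.1 185.0 434
hook 0.69 [255.5 140.9 300.7 168.8] c 272.5 159.5 336
bottle_mid 0.85 [459.6 205.4 489.4 237.3] c 474.4 221.9 683
pot_mid 0.58 [439.3 170.  469.4 195.5] c 456.0 184.8 574
slidebox_mid 0.62 [142.1 229.6 190.9 273. ] c 165.6 251.3 1649
top tcp proj [109.5 310.9] base [337.8 394.2]
hook_grip 0.7 [416.4 195.6 429.2 229.9] c 422.5 213.5 208
hook_grip 0.68 [347.6 234.8 387.  275.9] c 366.7 255.0 348
hook_tip 0.61 [415.4 185.5 433.5 232.9] c 421.9 212.4 284
hook_tip 0.54 [349.9 238.7 383.  278.6] c 368.5 253.0 272
tray_hole 0.55 [304.5 157.9 351.4 197.1] c 326.6 173.8 1258
tray_hole 0.44 [421.1 143.2 456.6 173. ] c 438.3 159.9 923
tray 0.81 [308.2 158.7 349.5 195.5] c 327.2 173.8 1090
dryer 0.83 [300.1  97.3 353.6 161.5] c 325.2 129.9 3424
rest_seat 0.77 [402.7 197.4 431.4 236.1] c 416.1 219.9 463
hook 0.8 [413.7 184.5 432.2 231.8] c 422.6 214.3 297
hook 0.52 [349.3 234.3 383.1 277.3] c 367.2 254.7 303
bottle_mid 0.56 [196.3 177.9 216.2 196.3] c 203.2 185.5 303
pot_mid 0.76 [203.  217.4 220.7 234.1] c 209.0 223.6 287
pot_mid 0.66 [421.1 146.  456.7 175.4] c 438.3 160.2 916
slidebox_mid 0.62 [419.3 142.8 457.  174.2] c 438.7 159.6 889
```

Run:
```python
import cv2,numpy as np
a=cv2.imread("pics/scene_hook.png");b=cv2.imread("pics/scene_tab.png");c=cv2.imread("pics/top_hook.png");d=cv2.imread("pics/top_tab.png")
print(a.shape,b.shape,c.shape,d.shape)
def mk(l,n):
    H=max(i.shape[0] for i in l); o=np.hstack([cv2.copyMakeBorder(i,0,H-i.shape[0],0,6,cv2.BORDER_CONSTANT) for i in l]); s=min(1,800/o.shape[1],600/o.shape[0]); cv2.imwrite(n,cv2.resize(o,None,fx=s,fy=s,interpolation=cv2.INTER_AREA))
mk([a,c],"pics/m1.png"); 
H=np.vstack([b[:, :450],d[:,:450]]); mk([b],"pics/m2.png"); mk([d],"pics/m2b.png")
s=cv2.imread("pics/scene0.png");t=cv2.imread("pics/top0.png")
s=cv2.resize(s[0:80,500:600],None,fx=4,fy=4); t=cv2.resize(t[270:350,60:160],None,fx=4,fy=4)
cv2.circle(s,(144,250),3,(0,0,255),-1);cv2.circle(t,(198,164),3,(0,0,255),-1)
mk([s,t],"pics/m3.png")
```

```text
(540, 420, 3) (330, 570, 3) (420, 300, 3) (330, 450, 3)
```

View pics/m1.png

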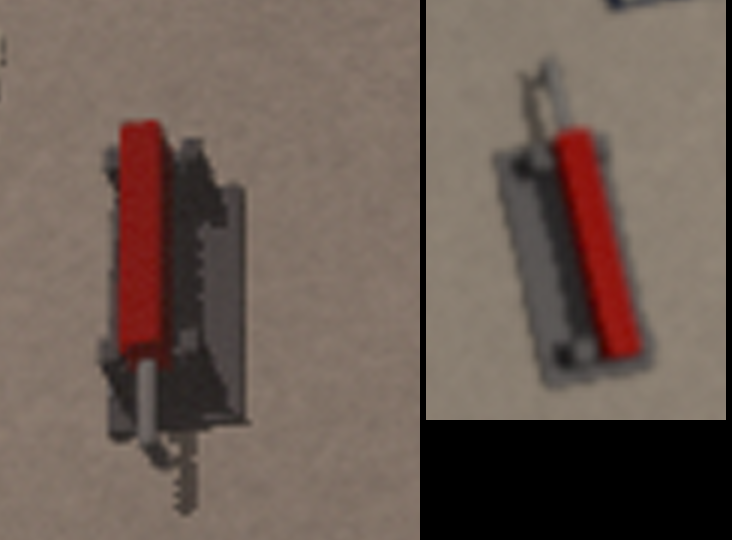

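View pics/m2.png

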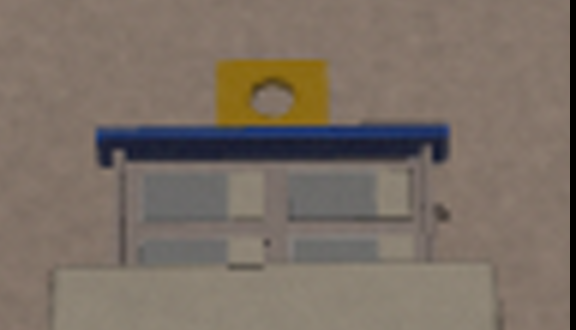

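View pics/m2b.png

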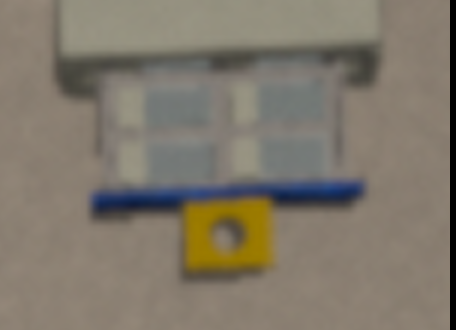

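View pics/m3.png

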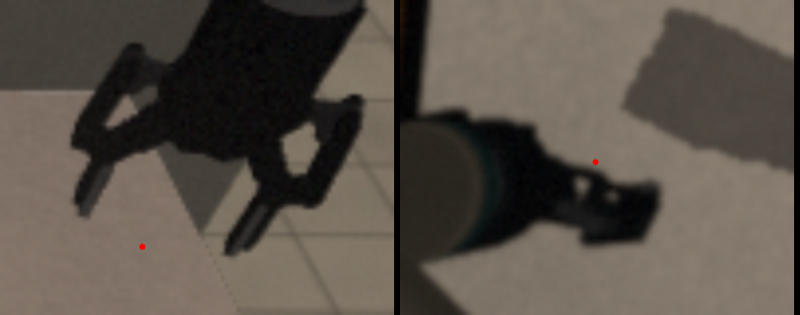

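Run:
```python
from h import *
from scipy.optimize import least_squares
def edges(n,lines):
    d=cam(n); g=cv2.GaussianBlur(d["img"],(0,0),1).astype(float).sum(2); out=[]
    for (x0,y0,x1,y1) in lines:
        P=[]
        L=np.hypot(x1-x0,y1-y0); nx,ny=-(y1-y0)/L,(x1-x0)/L
        for t in np.linspace(0.02,.98,120):
            x,y=x0+t*(x1-x0),y0+t*(y1-y0); s=np.arange(-7,7.01,.25)
            v=cv2.remap(g.astype(np.float32),(x+s*nx)[None].astype(np.float32),(y+s*ny)[None].astype(np.float32),1)[0]
            gr=abs(np.gradient(v)); i=gr.argmax()
            if gr[i]>6:P.append((x+s[i]*nx,y+s[i]*ny))
        out.append(np.array(P))
    return d,out
for n,lines in(("top",[(88,82,572,73),(84,100,70,290),(577,80,615,385)]),("scene",[(70,23,280,23),(345,23,510,22),(580,95,635,250),(50,40,2,185),(20,396,620,394)])):
    d,E=edges(n,lines)
    def res(p):
        r=[]
        for P in E:
            if len(P)<20: continue
            K=np.array([[d["f"],0,d["cx"]],[0,d["f"],d["cy"]],[0,0,1]])
            q=cv2.undistortPoints(P[:,None],K,np.array([p[0],0,0,0,0.]),P=K)[:,0]
            q=q-np.median(q,0); 
            u,s,v=np.linalg.svd(q-q.mean(0)); r.append((q-q.mean(0))@v[1])
        return np.concatenate(r)
    s=least_squares(res,[0.],loss="soft_l1",f_scale=.5,diff_step=1e-3,x_scale=.1)
    print(n,[len(e) for e in E],s.x,np.median(abs(res([0]))),np.median(abs(res(s.x))))
    for k in(-.1,-.05,0,.05,.1,.15):print(k,np.minimum(abs(res([k])),2).mean())
```

```text
top [120, 63, 89] [0.00118908] 0.21701445711443512 0.21613943278547199
-0.1 0.783807193179263
-0.05 0.4427233759658163
0 0.2818768244996837
0.05 0.3872652587809381
0.1 0.5618953625695344
0.15 0.7047520523336148
scene [120, 120, 101, 44, 120] [0.00124327] 0.46443487170712844 0.4496564206991177
-0.1 1.182304695136339
-0.05 1.068233513550098
0 0.7587231236673614
0.05 0.9825982220692155
0.1 1.0436780909105936
0.15 1.0687867574057552
```

Run:
```python
from h import *
np.set_printoptions(precision=1,suppress=True)
s=cam("scene");t=cam("top")
c=lambda X,Y,ox,oy:((X+.5)/6-.5+ox,(Y+.5)/6-.5+oy)
S=lambda X,Y:c(X,Y,180,140); Tt=lambda X,Y:c(X-426,Y,395,175)
a=c(272,98,270,195);b=c(229,235,290,150)
print("hole",plane(s,*a,58),plane(t,*b,58),tri([(s,*a),(t,*b)]))
for z in(69,):
    Sc=[plane(s,*S(*q),z) for q in((121,123),(160,122),(160,346),(120,346))]
    Tc=[plane(t,*Tt(*q),z) for q in((555,132),(587,127),(640,355),(607,357))]
    print("S",np.array(Sc),np.mean(Sc,0));print("T",np.array(Tc),np.mean(Tc,0))
# rod end bend: z ~ 57-4
print("rod",plane(s,*S(150,452),53+4),plane(t,*Tt(548,62),57))
# tray front blue bar ends top edge & tab corners
q=lambda X,Y:c(X,Y,270,195); r=lambda X,Y:c(X,Y,290,150)
print("tabS",np.array([plane(s,*q(*p),58) for p in((217,60),(328,60),(328,125),(217,125))]))
print("tabT",np.array([plane(t,*r(*p),58) for p in((185,205),(271,199),(274,267),(188,272))]))
print("frontT",plane(t,*r(92,192),58),plane(t,*r(363,182),58)," S",plane(s,*q(97,128),60),plane(s,*q(447,126),60))
print("dryerfrontS",plane(s,*q(55,268),90),plane(s,*q(494,266),90),"T",plane(t,*r(62,55),90),plane(t,*r(380,47),90))
# others
for n,u,v in(("pot",456,177),("bottle",482,210)):print(n,plane(s,u,v,65 if n=="pot" else 110))
```

```text
hole [622.6  18.7  58. ] [618.8  16.8  58. ] [619.8  17.7  53.1]
S [[ 473.9 -293.1   69. ]
 [ 473.2 -275.7   69. ]
 [ 591.9 -255.2   69. ]
 [ 592.1 -272.    69. ]] [ 532.8 -274.    69. ]
T [[ 585.7 -257.1   69. ]
 [ 587.9 -273.8   69. ]
 [ 469.3 -293.4   69. ]
 [ 468.6 -276.6   69. ]] [ 527.9 -275.2   69. ]
rod [ 636.2 -254.8   57. ] [ 625.3 -258.2   57. ]
tabS [[604.4  -4.7  58. ]
 [603.9  41.9  58. ]
 [635.3  42.   58. ]
 [635.7  -3.8  58. ]]
tabT [[635.3  39.5  58. ]
 [637.6  -5.7  58. ]
 [601.2  -6.4  58. ]
 [599.5  38.6  58. ]]
frontT [643.4  88.3  58. ] [645.7 -54.3  58. ]  S [638.8 -53.   60. ] [636.4  90.9  60. ]
dryerfrontS [717.1 -62.3  90. ] [714.6 105.   90. ] T [709.3 101.4  90. ] [710.  -63.6  90. ]
pot [520.3 386.6  65. ]
bottle [646.7 409.5 110. ]
```

```bash
cat >> h.py <<'E'
from scipy.spatial.transform import Rotation as Ro
def go(x,y,z,yaw):
    s=ctrl.read_state(); R=Ro.from_euler("xyz",s["tool_rot"]); 
    d=R.inv().apply(np.array([x,y,z])-s["eef_pos"])/40
    rv=(R.inv()*Ro.from_euler("xyz",[np.pi,0,yaw])).as_rotvec(degrees=True)
    print("rows",np.round(d,3),np.round(rv,2))
def st():
    s=ctrl.read_state(); print(round(s["clock"],2),"pos",np.round(s["eef_pos"],1),"rot",np.round(s["tool_rot"],4),"F",np.round(s["force"],2),"M",np.round(s["torque"],2),"w",round(s["width"],1))
E
python3 -c "
from h import *
go(545.1,-272.1,150,-1.406)
go(420,160,230,-.2)"
```

```text
rows [-16.741  15.224   2.032] [ -0.     0.   145.87]
rows [-8.231  7.871  0.033] [-0.    0.   76.78]
```

```bash
python3 -m creep '-16.74 15.22 2.0 0 0 145.9 0;-16.74 15.22 2.0 0 0 145.9 0;-16.74 15.22 2.0 0 0 145.9 0;-16.74 15.22 2.0 0 0 145.9 0;-16.74 15.22 2.0 0 0 145.9 0;-16.74 15.22 2.0 0 0 145.9 0;-16.74 15.22 2.0 0 0 145.9 0;-16.74 15.22 2.0 0 0 145.9 0;-16.74 15.22 2.0 0 0 145.9 0;-16.74 15.22 2.0 0 0 145.9 0'; python3 -c "
from h import *
st();go(545.1,-272.1,150,-1.406)"
```

```text
clock: 2.23
eef_pos: [397.3, 193.4, 194.8]
tool_rot: [-3.141, -0.001, -0.116]
force: [-0.5, -0.6, 0.3]
width: 85.2
2.23 pos [397.3 193.4 194.8] rot [-3.1408e+00 -8.0000e-04 -1.1570e-01] F [-0.5  -0.56  0.3 ] M [ 0.09 -0.03 -0.04] w 85.2
rows [ 5.013 11.133  1.116] [-7.000e-02 -1.000e-02  7.393e+01]
```

```bash
python3 -m creep '5.0 11.1 1.1 0 0 73.9 0;5.0 11.1 1.1 0 0 73.9 0;5.0 11.1 1.1 0 0 73.9 0;5.0 11.1 1.1 0 0 73.9 0;5.0 11.1 1.1 0 0 73.9 0;5.0 11.1 1.1 0 0 73.9 0;5.0 11.1 1.1 0 0 73.9 0;5.0 11.1 1.1 0 0 73.9 0;5.0 11.1 1.1 0 0 73.9 0;5.0 11.1 1.1 0 0 73.9 0'; python3 -c "
from h import *
st();go(545.1,-272.1,150,-1.406)"
```

```text
clock: 3.07
eef_pos: [525.3, -201.7, 157.1]
tool_rot: [-3.141, 0.0, -1.366]
force: [1.4, 0.1, -1.3]
width: 85.3
3.07 pos [ 525.3 -201.7  157.1] rot [-3.1409e+00  3.0000e-04 -1.3658e+00] F [ 1.38  0.05 -1.25] M [-0.03 -0.    0.01] w 85.3
rows [ 1.824 -0.126  0.177] [-0.04  0.02  2.3 ]
```

```bash
python3 -m creep '0.9 -0.06 0.1 0 0 1.5 0;1.8 -0.12 0.18 0 0 2.3 0;1.8 -0.12 0.18 0 0 2.3 0;1.8 -0.12 0.18 0 0 2.3 0;1.8 -0.12 0.18 0 0 2.3 0'
python3 - <<'E'
from h import *
st();go(545.1,-272.1,150,-1.406)
o=[]
for n,a in(("scene",(150,90,270,240)),("top",(370,160,470,260))):
    d=cam(n);k=4
    g=cv2.resize(d["img"],None,fx=k,fy=k,interpolation=cv2.INTER_CUBIC)[:,:,::-1].copy()
    p=proj(d,ctrl.read_state()["eef_pos"]); print(n,p)
    cv2.circle(g,tuple(int(v*k+k/2) for v in p),4,(0,255,0),-1)
    o.append(g[a[1]*k:a[3]*k,a[0]*k:a[2]*k])
H=max(i.shape[0] for i in o); cv2.imwrite("pics/h1.png",cv2.resize(np.hstack([cv2.copyMakeBorder(i,0,H-i.shape[0],0,0,0) for i in o]),None,fx=.88,fy=.88))
E
```

```text
clock: 3.48
eef_pos: [544.2, -268.3, 149.5]
tool_rot: [3.141, 0.002, -1.4]
force: [0.2, 0.8, -0.2]
width: 85.5
3.48 pos [ 544.2 -268.3  149.5] rot [ 3.1412e+00  1.6000e-03 -1.4000e+00] F [ 0.24  0.78 -0.17] M [-0.    0.01 -0.04] w 85.5
rows [ 0.097 -0.005 -0.012] [0.03 0.09 0.35]
scene [196.04743137 162.54426398]
top [425.83847942 205.24731203]
```

View pics/h1.png

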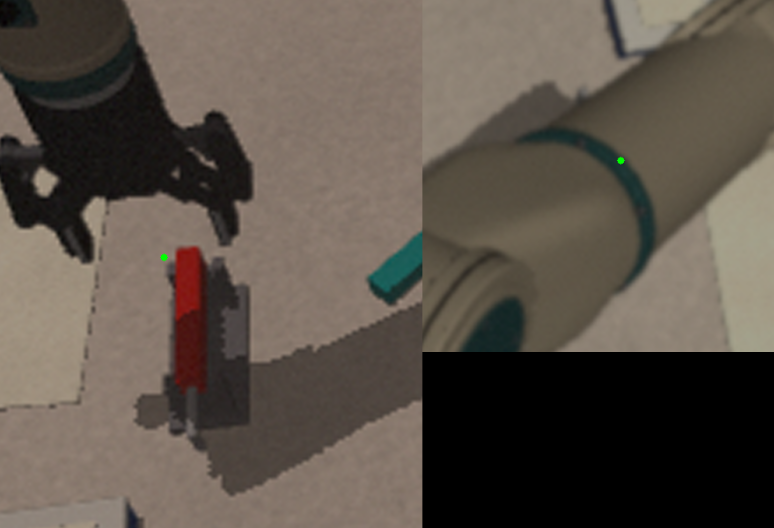

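Run:
```python
from h import *
d=cam("scene");p=ctrl.read_state()["eef_pos"]
R=Ro.from_euler("xyz",ctrl.read_state()["tool_rot"]).as_matrix()
for s in(-1,1):
    q=p+[0,0,13]+R[:,0]*s*47; u=proj(d,q); print(u, (u-[150,90])*3.52)
```

```text
[214.60964516 156.64549994] [227.42595096 234.59215981]
[174.4007856 161.760656 ] [ 85.89076532 252.59750912]
```

```bash
python3 -m creep '0.1 0 0.6 0 0 0.4 0;0.1 0 1.4 0 0 0.4 0;0.1 0 2.0 0 0 0.4 0;0.1 0 2.0 0 0 0.4 0'
python3 - <<'E'
from h import *
st();go(545.1,-272.1,38,-1.406)
E
```

```text
clock: 3.97
eef_pos: [542.8, -269.3, 65.9]
tool_rot: [3.136, 0.006, -1.405]
force: [-0.1, 0.4, -0.2]
width: 85.5
3.97 pos [ 542.8 -269.3   65.9] rot [ 3.1358  0.0061 -1.4052] F [-0.06  0.42 -0.19] M [ 0.08  0.05 -0.04] w 85.5
rows [ 0.082 -0.048  0.696] [0.33 0.35 0.05]
```

```bash
python3 -m creep '0.06 -0.03 0.4 0 0 0 0;0.06 -0.03 0.66 0 0 0 0;0.06 -0.03 0.66 0 0 0 0;0.06 -0.03 0.66 0 0 0 0'
python3 - <<'E'
from h import *
st();go(545.1,-272.1,38,-1.406)
o=[]
for n,a in(("scene",(150,120,270,240)),):
    d=cam(n);k=5
    g=cv2.resize(d["img"],None,fx=k,fy=k,interpolation=cv2.INTER_CUBIC)[:,:,::-1].copy()
    cv2.imwrite("pics/h2.png",g[a[1]*k:a[3]*k,a[0]*k:a[2]*k])
E
```

```text
clock: 4.3
eef_pos: [546.9, -275.3, 43.7]
tool_rot: [-3.141, -0.0, -1.407]
force: [0.2, 0.3, -0.6]
width: 85.4
4.3 pos [ 546.9 -275.3   43.7] rot [-3.1415e+00 -1.0000e-04 -1.4069e+00] F [ 0.19  0.26 -0.62] M [-0.02  0.03 -0.01] w 85.4
rows [-0.086  0.032  0.143] [-0.01 -0.01 -0.05]
```

View pics/h2.png

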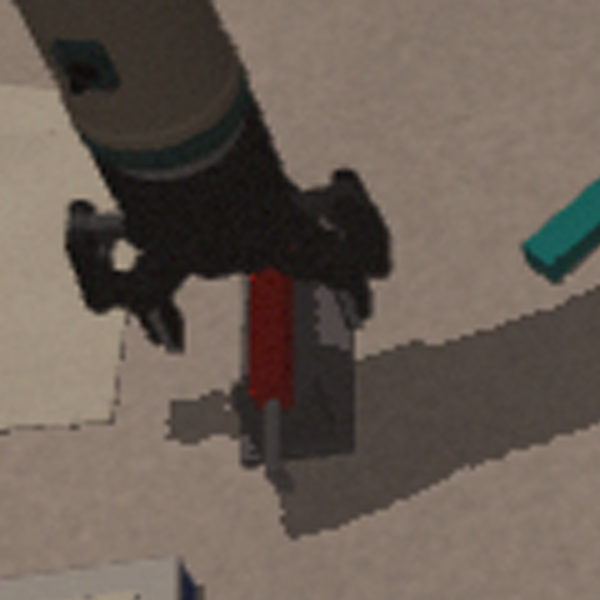

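```bash
python3 -m creep '-0.05 0.02 0.1 0 0 0 0;-0.05 0.02 0.14 0 0 0 0;-0.05 0.02 0.14 0 0 0 0;-0.05 0.02 0.14 0 0 0 0'
python3 - <<'E'
from h import *
st();go(545.1,-272.1,38,-1.406)
E
```

```text
clock: 4.68
eef_pos: [545.7, -273.4, 38.1]
tool_rot: [-3.141, -0.0, -1.407]
force: [0.0, 0.5, 0.6]
width: 85.4
4.68 pos [ 545.7 -273.4   38.1] rot [-3.1414 -0.     -1.4071] F [0.01 0.48 0.64] M [-0.06  0.    0.02] w 85.4
rows [-0.035  0.009  0.002] [-0.01 -0.   -0.06]
```

```bash
python3 -m creep '0 0 0 0 0 0 1;0 0 0 0 0 0 1;0 0 0 0 0 0 1;0 0 0 0 0 0 1;0 0 0 0 0 0 1;0 0 0 0 0 0 1;0 0 0 0 0 0 1;0 0 0 0 0 0 1;0 0 0 0 0 0 1'; python3 -c "
from h import *
st()"
```

```text
clock: 5.43
eef_pos: [545.8, -273.6, 38.1]
tool_rot: [-3.141, -0.0, -1.407]
force: [-0.3, -0.3, 2.4]
width: 17.3
5.43 pos [ 545.8 -273.6   38.1] rot [-3.1413e+00 -3.0000e-04 -1.4072e+00] F [-0.27 -0.34  2.35] M [ 0.05 -0.01  0.02] w 17.3
```

```bash
python3 -m creep '0 0 -0.3 0 0 0 1;0 0 -0.8 0 0 0 1;0 0 -1.4 0 0 0 1;0 0 -2.0 0 0 0 1;0 0 -2.0 0 0 0 1;0 0 -2.0 0 0 0 1'; python3 -c "
from h import *
st();go(541.5,16.6,115,-1.557)"
```

```text
clock: 5.93
eef_pos: [546.4, -273.8, 119.6]
tool_rot: [-3.139, -0.001, -1.407]
force: [-0.4, 0.1, -0.4]
width: 17.3
5.93 pos [ 546.4 -273.8  119.6] rot [-3.1392e+00 -1.5000e-03 -1.4070e+00] F [-0.37  0.12 -0.39] M [0.   0.05 0.05] w 17.3
rows [-7.184 -1.064  0.107] [-0.14 -0.07  8.59]
```

```bash
python3 -m creep '-0.6 -0.1 0 0 0 1 1;-1.4 -0.2 0 0 0 2 1;-2.2 -0.33 0 0 0 3 1;-3.0 -0.45 0 0 0 4 1;-3.8 -0.57 0 0 0 5 1;-4.6 -0.69 0 0 0 6 1;-5.4 -0.8 0 0 0 7 1;-6.2 -0.92 0 0 0 8 1;-6.8 -1.0 0.1 0 0 8.6 1;-7.18 -1.06 0.1 0 0 8.6 1'; python3 -m creep '0 0 0 0 0 0 1;0 0 0 0 0 0 1;0 0 0 0 0 0 1;0 0 0 0 0 0 1'
cat > look.py <<'E'
from h import *
import sys
nm=sys.argv[1]; st(); o=[]
p=ctrl.read_state()["eef_pos"]
for n,a in(("scene",(270,150,370,250)),("top",(280,140,380,240))):
    d=cam(n);k=8
    g=cv2.resize(d["img"],None,fx=k,fy=k,interpolation=cv2.INTER_CUBIC)[:,:,::-1]
    o.append(g[a[1]*k:a[3]*k,a[0]*k:a[2]*k])
cv2.imwrite(f"pics/{nm}.png",cv2.resize(np.hstack(o),(800,400),interpolation=cv2.INTER_AREA))
E
python3 look.py h3; python3 -c "
from h import *
go(541.5,16.6,115,-1.557)"
```

```text
clock: 6.77
eef_pos: [538.8, 21.3, 112.1]
tool_rot: [3.137, 0.002, -1.554]
force: [1.1, -0.2, -1.0]
width: 17.2
clock: 7.1
eef_pos: [540.5, 14.9, 113.9]
tool_rot: [3.141, -0.001, -1.56]
force: [-0.1, -1.0, -1.3]
width: 17.4
7.1 pos [540.5  14.9 113.9] rot [ 3.1415e+00 -1.1000e-03 -1.5598e+00] F [-0.12 -1.01 -1.26] M [-0.04  0.    0.05] w 17.4
rows [-0.035 -0.022 -0.025] [-0.   -0.03 -0.16]
```

View pics/h3.png

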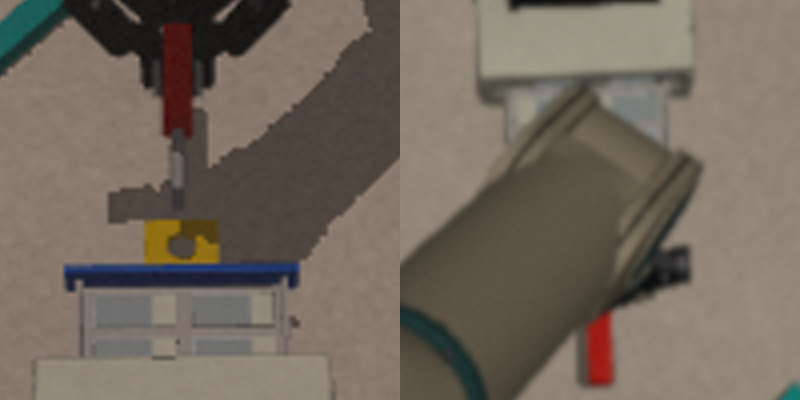

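Run:
```python
from h import *
np.set_printoptions(precision=1,suppress=True)
d=cam("scene");s=ctrl.read_state();p=s["eef_pos"]
g=p+[0,0,19]; yaw=s["tool_rot"][2]+np.pi/2; ax=np.array([np.cos(yaw),np.sin(yaw),0]);print(yaw)
c=g-ax*15
for nm,a,b in(("handlefront top",60,12),("handleback top",-60,12),("rodend top",98,0),("tip low",94,-34),("tip front low",97,-33)):
    q=c+ax*a+[0,0,b]; u=proj(d,q); print(nm,q,u,"view",(u-[270,150])*4+1.5)
big=cv2.resize(d["img"][140:220,280:350],None,fx=8,fy=8,interpolation=cv2.INTER_CUBIC)[:,:,::-1]
cv2.imwrite("pics/h4.png",big[:600])
```

```text
0.011312373171481482
handlefront top [585.7  15.9 145. ] [313.7 178.6] view [176.1 115.9]
handleback top [465.7  14.6 145. ] [313.9 139.7] view [177.3 -39.6]
rodend top [623.7  16.3 133. ] [313.6 195. ] view [176.  181.4]
tip low [619.7  16.3  99. ] [313.8 201.2] view [176.7 206.4]
tip front low [622.7  16.3 100. ] [313.8 202.1] view [176.6 209.8]
```

View pics/h4.png

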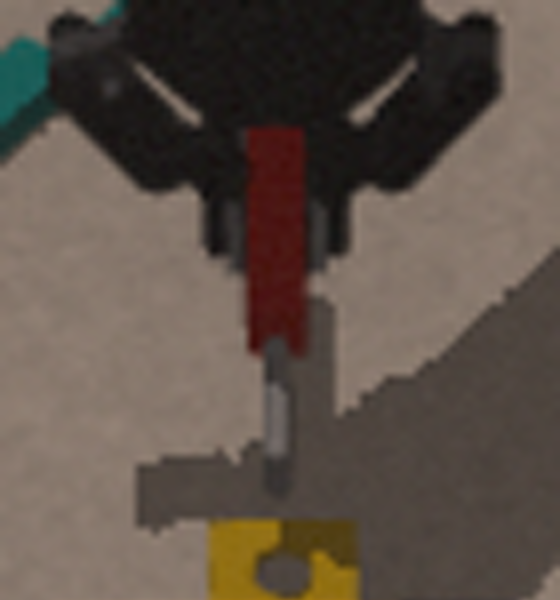

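```bash
python3 -m creep '-0.02 -0.045 0.2 0 0 0 1;-0.02 -0.045 0.5 0 0 0 1;-0.02 -0.045 0.82 0 0 0 1;-0.02 -0.045 0.82 0 0 0 1;-0.02 -0.045 0.82 0 0 0 1;-0.02 -0.045 0.82 0 0 0 1;-0.02 -0.045 0.82 0 0 0 1'
python3 - <<'E'
from h import *
st()
d=cam("scene");s=ctrl.read_state();p=s["eef_pos"]
c=p+[-15,0,19]; 
for o in([94,1,-34],[97,1,-33]): print(proj(d,c+o))
print("hole",proj(d,[622.6,18.7,58]))
big=cv2.resize(d["img"][160:230,280:350],None,fx=8,fy=8,interpolation=cv2.INTER_CUBIC)[:,:,::-1]
cv2.imwrite("pics/h5.png",big)
E
```

```text
clock: 7.83
eef_pos: [542.8, 17.4, 81.4]
tool_rot: [-3.141, -0.0, -1.557]
force: [-0.1, 0.5, -1.3]
width: 16.7
7.83 pos [542.8  17.4  81.4] rot [-3.1409e+00 -1.0000e-04 -1.5574e+00] F [-0.14  0.47 -1.28] M [-0.04 -0.03  0.04] w 16.7
[314.82608686 208.90934031]
[314.8036334  209.74898512]
hole [314.92376429 210.91045698]
```

View pics/h5.png

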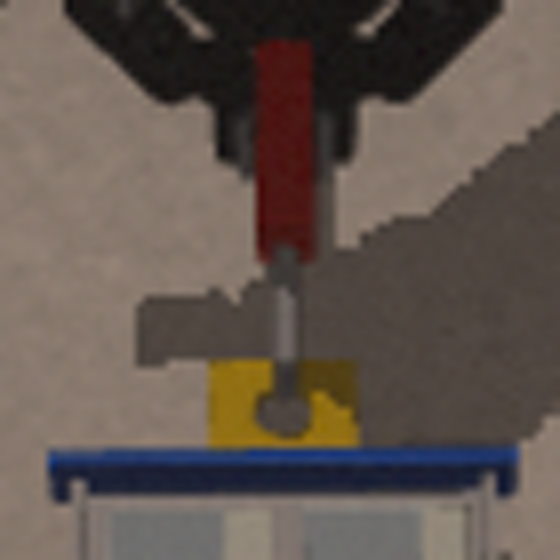

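The tip is over the hole (rod column about 285, hole centre about (285,410) in the crop). I'm lowering it now.

```bash
cat > g.py <<'E'
# guard: exit 1 if horizontal/vertical force above limits
from h import *
import sys
st(); s=ctrl.read_state(); f=s["force"]
sys.exit(0 if f[0]<float(sys.argv[1]) and abs(f[2])<6 and abs(f[1])<5 else 1)
E
python3 -m creep '0 0 0.15 0 0 0 1;0 0 0.3 0 0 0 1;0 0 0.3 0 0 0 1;0 0 0.3 0 0 0 1' >/dev/null; python3 g.py 4 && python3 -m creep '0 0 0.13 0 0 0 1;0 0 0.25 0 0 0 1;0 0 0.25 0 0 0 1;0 0 0.25 0 0 0 1;0 0 0.25 0 0 0 1'
python3 - <<'E'
from h import *
st()
d=cam("scene")
big=cv2.resize(d["img"][160:230,280:350],None,fx=8,fy=8,interpolation=cv2.INTER_CUBIC)[:,:,::-1]
cv2.imwrite("pics/h6.png",big)
E
```

```text
8.22 pos [542.   17.7  68.6] rot [ 3.1405e+00  1.0000e-04 -1.5572e+00] F [ 0.05  0.2  -0.02] M [-0.02 -0.01 -0.  ] w 17.6
clock: 8.63
eef_pos: [542.5, 17.5, 59.1]
tool_rot: [3.142, -0.0, -1.557]
force: [-0.3, -0.2, -0.1]
width: 17.5
8.63 pos [542.5  17.5  59.1] rot [ 3.1415e+00 -1.0000e-04 -1.5573e+00] F [-0.26 -0.22 -0.05] M [-0.07 -0.02  0.04] w 17.5
```

View pics/h6.png

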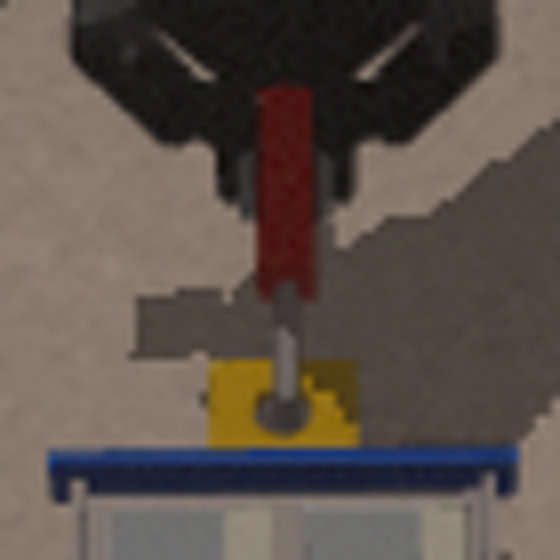

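```bash
python3 -m creep '0 0.025 0 0 0 0 1;0 0.05 0 0 0 0 1;0 0.075 0 0 0 0 1' >/dev/null; python3 g.py 6 && python3 -m creep '0 0.025 0 0 0 0 1;0 0.05 0 0 0 0 1;0 0.075 0 0 0 0 1' >/dev/null; python3 g.py 6 && python3 -m creep '0 0.025 0 0 0 0 1;0 0.05 0 0 0 0 1;0 0.075 0 0 0 0 1' >/dev/null; python3 g.py 6 && python3 -m creep '0 0.025 0 0 0 0 1;0 0.05 0 0 0 0 1;0 0.075 0 0 0 0 1' >/dev/null; python3 g.py 6
```

```text
8.93 pos [539.4  17.6  59.2] rot [-3.1414e+00  1.0000e-04 -1.5572e+00] F [-0.68  0.74 -1.25] M [-0.01  0.01 -0.04] w 16.8
9.18 pos [536.9  17.5  59.2] rot [-3.1404e+00 -2.0000e-04 -1.5573e+00] F [ 3.19  0.56 -2.07] M [ 0.02 -0.54  0.  ] w 17.2
9.43 pos [534.2  17.5  59.2] rot [-3.1402e+00 -3.0000e-04 -1.5571e+00] F [ 2.88  0.11 -2.98] M [-0.02 -0.63 -0.05] w 17.0
9.68 pos [530.7  17.4  59.2] rot [-3.1409e+00 -1.0000e-04 -1.5573e+00] F [ 3.1  -0.28 -1.51] M [ 0.04 -0.64 -0.  ] w 17.2
```

```bash
python3 -m creep '0 0.025 0 0 0 0 1;0 0.05 0 0 0 0 1;0 0.075 0 0 0 0 1' >/dev/null && python3 g.py 6 && python3 -m creep '0 0.025 0 0 0 0 1;0 0.05 0 0 0 0 1;0 0.075 0 0 0 0 1' >/dev/null && python3 g.py 6 && python3 -m creep '0 0.025 0 0 0 0 1;0 0.05 0 0 0 0 1;0 0.075 0 0 0 0 1' >/dev/null && python3 g.py 6 && python3 -m creep '0 0.025 0 0 0 0 1;0 0.05 0 0 0 0 1;0 0.075 0 0 0 0 1' >/dev/null && python3 g.py 6 && python3 -m creep '0 0.025 0 0 0 0 1;0 0.05 0 0 0 0 1;0 0.075 0 0 0 0 1' >/dev/null && python3 g.py 6 && python3 -m creep '0 0.025 0 0 0 0 1;0 0.05 0 0 0 0 1;0 0.075 0 0 0 0 1' >/dev/null && python3 g.py 6 && python3 -m creep '0 0.025 0 0 0 0 1;0 0.05 0 0 0 0 1;0 0.075 0 0 0 0 1' >/dev/null && python3 g.py 6 && python3 -m creep '0 0.025 0 0 0 0 1;0 0.05 0 0 0 0 1;0 0.075 0 0 0 0 1' >/dev/null && python3 g.py 6; python3 look.py p1
```

```text
9.93 pos [527.5  17.3  59.2] rot [-3.1413e+00 -1.0000e-04 -1.5574e+00] F [ 3.03  0.64 -2.52] M [-0.08 -0.67 -0.03] w 17.3
10.18 pos [524.4  17.3  59.2] rot [-3.1414e+00 -1.0000e-04 -1.5573e+00] F [ 3.32 -0.09 -0.39] M [-0.12 -0.69 -0.06] w 17.3
10.43 pos [521.4  17.2  59.2] rot [-3.1414e+00 -1.0000e-04 -1.5573e+00] F [ 3.33  0.45 -2.04] M [-0.12 -0.71 -0.03] w 17.0
10.68 pos [518.4  17.2  59.1] rot [-3.1415e+00 -2.0000e-04 -1.5574e+00] F [ 3.31 -0.12 -1.61] M [-0.13 -0.72 -0.02] w 17.2
10.93 pos [515.4  17.2  59.1] rot [-3.1415e+00 -1.0000e-04 -1.5574e+00] F [ 2.71 -0.76 -1.78] M [-0.19 -0.66 -0.08] w 17.0
11.18 pos [512.4  17.1  59.1] rot [-3.1416e+00 -1.0000e-04 -1.5574e+00] F [ 3.2  -1.7  -1.18] M [-0.25 -0.71 -0.05] w 17.0
11.43 pos [509.4  17.1  59.1] rot [-3.1415e+00 -1.0000e-04 -1.5574e+00] F [ 3.91 -0.83 -1.43] M [-0.29 -0.7  -0.11] w 17.2
11.68 pos [506.4  17.   59.1] rot [-3.1415e+00 -1.0000e-04 -1.5574e+00] F [ 3.35 -1.7  -0.38] M [-0.36 -0.7  -0.15] w 17.1
11.68 pos [506.4  17.   59.1] rot [-3.1415e+00 -1.0000e-04 -1.5574e+00] F [ 3.35 -1.7  -0.38] M [-0.36 -0.7  -0.15] w 17.1
```

View pics/p1.png

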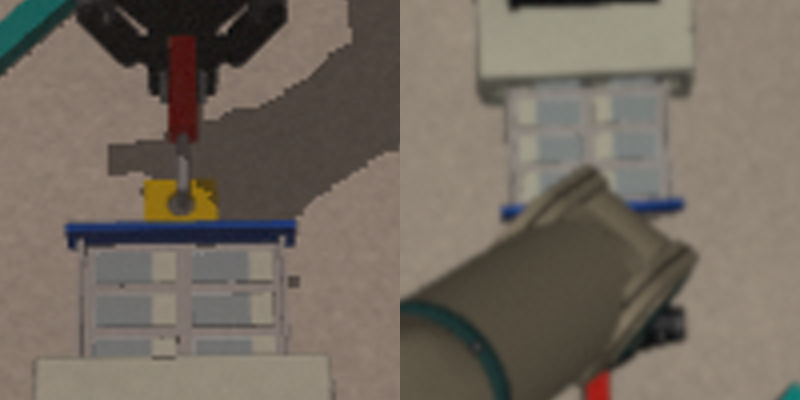

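```bash
python3 -m creep '0.01 0.025 0 0 0 0 1;0.015 0.05 0 0 0 0 1;0.015 0.075 0 0 0 0 1' >/dev/null && python3 g.py 6 && python3 -m creep '0.01 0.025 0 0 0 0 1;0.015 0.05 0 0 0 0 1;0.015 0.075 0 0 0 0 1' >/dev/null && python3 g.py 6 && python3 -m creep '0 0.025 0 0 0 0 1;0 0.05 0 0 0 0 1;0 0.075 0 0 0 0 1' >/dev/null && python3 g.py 6 && python3 -m creep '0 0.025 0 0 0 0 1;0 0.05 0 0 0 0 1;0 0.075 0 0 0 0 1' >/dev/null && python3 g.py 6
```

```text
12.03 pos [503.4  16.8  59.1] rot [ 3.1416e+00  4.0000e-04 -1.5569e+00] F [ 3.56 -1.48 -1.45] M [-0.16 -0.71 -0.03] w 17.2
12.28 pos [500.3  16.4  59.1] rot [ 3.1413e+00  8.0000e-04 -1.5565e+00] F [ 3.51  0.88 -1.76] M [ 0.16 -0.75  0.06] w 17.0
12.53 pos [497.3  16.1  59.1] rot [ 3.1413e+00  4.0000e-04 -1.5568e+00] F [ 2.73  1.51 -1.05] M [ 0.28 -0.7   0.14] w 17.0
12.78 pos [494.3  16.   59.1] rot [ 3.1414e+00  3.0000e-04 -1.5569e+00] F [ 2.84  1.69 -1.12] M [ 0.35 -0.66  0.12] w 17.2
```

```bash
python3 -m creep '-0.008 0.025 0 0 0 0 1;-0.008 0.05 0 0 0 0 1;-0.008 0.075 0 0 0 0 1' >/dev/null && python3 g.py 6 && python3 -m creep '0 0.025 0 0 0 0 1;0 0.05 0 0 0 0 1;0.001 0.075 0 0 0 0 1' >/dev/null && python3 g.py 6 && python3 -m creep '0 0.025 0 0 0 0 1;0 0.05 0 0 0 0 1;0.001 0.075 0 0 0 0 1' >/dev/null && python3 g.py 6 && python3 -m creep '0 0.025 0 0 0 0 1;0 0.05 0 0 0 0 1;0.001 0.075 0 0 0 0 1' >/dev/null && python3 g.py 6 && python3 -m creep '0 0.025 0 0 0 0 1;0 0.05 0 0 0 0 1;0.001 0.075 0 0 0 0 1' >/dev/null && python3 g.py 6 && python3 -m creep '0 0.025 0 0 0 0 1;0 0.05 0 0 0 0 1;0.001 0.075 0 0 0 0 1' >/dev/null && python3 g.py 6 && python3 -m creep '0 0.025 0 0 0 0 1;0 0.05 0 0 0 0 1;0.001 0.075 0 0 0 0 1' >/dev/null && python3 g.py 6
```

```text
13.03 pos [491.3  15.9  59.1] rot [ 3.1415e+00 -2.0000e-04 -1.5574e+00] F [ 3.81  0.71 -1.21] M [ 0.21 -0.72  0.02] w 17.1
13.28 pos [488.4  15.9  59.1] rot [-3.1416e+00 -1.0000e-04 -1.5574e+00] F [ 3.14  1.76 -1.1 ] M [ 0.15 -0.65  0.09] w 17.5
13.53 pos [485.4  15.8  59.1] rot [-3.1415e+00 -1.0000e-04 -1.5574e+00] F [ 4.25  0.09 -1.29] M [ 0.11 -0.71  0.01] w 16.8
13.78 pos [482.4  15.8  59.1] rot [-3.1416 -0.     -1.5574] F [ 2.41 -0.53 -1.23] M [ 0.11 -0.69  0.01] w 17.3
14.03 pos [479.4  15.7  59.1] rot [ 3.1416 -0.     -1.5573] F [ 3.25  0.27 -1.36] M [ 0.13 -0.67  0.06] w 17.3
14.28 pos [476.4  15.6  59.1] rot [-3.1415 -0.     -1.5573] F [ 3.81  1.25 -1.3 ] M [ 0.09 -0.63 -0.02] w 17.2
14.53 pos [473.4  15.6  59.1] rot [ 3.1416 -0.     -1.5573] F [ 2.83 -0.09 -2.34] M [ 0.13 -0.7   0.06] w 17.1
```

```bash
python3 -m creep '0 0.025 0 0 0 0 1;0 0.05 0 0 0 0 1;0.001 0.075 0 0 0 0 1' >/dev/null && python3 g.py 5.5 && python3 -m creep '0 0.025 0 0 0 0 1;0 0.05 0 0 0 0 1;0.001 0.075 0 0 0 0 1' >/dev/null && python3 g.py 5.5 && python3 -m creep '0 0.025 0 0 0 0 1;0 0.05 0 0 0 0 1;0.001 0.075 0 0 0 0 1' >/dev/null && python3 g.py 5.5 && python3 -m creep '0 0.025 0 0 0 0 1;0 0.05 0 0 0 0 1;0.001 0.05 0 0 0 0 1' >/dev/null && python3 g.py 5.5 && python3 -m creep '0 0.025 0 0 0 0 1;0 0.05 0 0 0 0 1;0.001 0.05 0 0 0 0 1' >/dev/null && python3 g.py 5.5 && python3 -m creep '0 0.025 0 0 0 0 1;0 0.05 0 0 0 0 1;0.001 0.05 0 0 0 0 1' >/dev/null && python3 g.py 5.5 && python3 -m creep '0 0.025 0 0 0 0 1;0 0.05 0 0 0 0 1;0.001 0.05 0 0 0 0 1' >/dev/null && python3 g.py 5.5 && python3 -m creep '0 0.025 0 0 0 0 1;0 0.05 0 0 0 0 1;0.001 0.05 0 0 0 0 1' >/dev/null && python3 g.py 5.5
```

```text
14.78 pos [470.4  15.5  59.1] rot [ 3.1416  0.     -1.5572] F [ 3.05  0.31 -1.55] M [ 0.09 -0.65 -0.04] w 17.2
15.03 pos [467.4  15.4  59.1] rot [-3.1416  0.     -1.5572] F [ 3.89  0.89 -1.11] M [ 0.04 -0.68  0.04] w 17.5
15.28 pos [464.4  15.4  59.1] rot [ 3.1415e+00  1.0000e-04 -1.5572e+00] F [ 2.94  0.31 -2.43] M [ 0.09 -0.71  0.03] w 16.9
15.53 pos [462.1  15.3  59.1] rot [ 3.1411e+00  2.0000e-04 -1.5573e+00] F [ 2.1  -0.71 -0.48] M [ 0.1  -0.59  0.07] w 16.9
15.78 pos [460.2  15.2  59.1] rot [ 3.1413e+00  2.0000e-04 -1.5572e+00] F [ 2.31  0.06 -1.8 ] M [ 0.08 -0.56  0.04] w 17.2
16.03 pos [458.2  15.2  59.1] rot [ 3.1412e+00  2.0000e-04 -1.5572e+00] F [ 2.63 -0.01 -1.65] M [ 0.13 -0.59  0.02] w 16.7
16.28 pos [456.2  15.1  59.1] rot [ 3.1412e+00  2.0000e-04 -1.5572e+00] F [ 3.2   0.75 -0.94] M [ 0.12 -0.6   0.03] w 17.2
16.53 pos [455.2  15.1  59.2] rot [-3.1402e+00 -2.0000e-04 -1.5571e+00] F [ 5.23  0.58 -3.55] M [ 0.21 -1.02  0.05] w 17.3
```

```bash
python3 g.py 9 && python3 -m creep '0 0.015 0 0 0 0 1;0 0.025 0 0 0 0 1;0 0.025 0 0 0 0 1' >/dev/null && python3 g.py 9 && python3 -m creep '0 0.015 0 0 0 0 1;0 0.025 0 0 0 0 1;0 0.025 0 0 0 0 1' >/dev/null && python3 g.py 9
```

```text
16.53 pos [455.2  15.1  59.2] rot [-3.1402e+00 -2.0000e-04 -1.5571e+00] F [ 5.23  0.58 -3.55] M [ 0.21 -1.02  0.05] w 17.3
16.78 pos [454.9  15.1  59.2] rot [-3.1393e+00 -4.0000e-04 -1.5568e+00] F [ 5.4   0.79 -3.74] M [ 0.2  -1.14  0.08] w 17.2
17.03 pos [454.4  15.   59.2] rot [-3.1384e+00 -6.0000e-04 -1.5568e+00] F [ 7.36  2.08 -4.64] M [ 0.29 -1.37  0.09] w 17.2
```

```bash
sed -i 's/abs(f\[2\])<6/abs(f[2])<9/' g.py; python3 -m creep '0 0.02 0 0 0 0 1;0 0.04 0 0 0 0 1;0 0.04 0 0 0 0 1' >/dev/null && python3 g.py 10.5 && python3 -m creep '0.005 0.015 0 0 0 0 1;0.005 0.025 0 0 0 0 1;0.005 0.025 0 0 0 0 1' >/dev/null && python3 g.py 10.5
```

```text
17.28 pos [453.7  15.   59.3] rot [-3.1370e+00 -1.0000e-03 -1.5567e+00] F [ 8.44  1.81 -7.25] M [ 0.28 -1.66  0.08] w 17.0
17.53 pos [453.3  14.8  59.3] rot [-3.1361e+00 -1.0000e-03 -1.5564e+00] F [10.74  2.38 -7.41] M [ 0.37 -1.84  0.13] w 17.0
```

```bash
python3 -m creep '0.005 0.008 0.01 0 0 0 1;0.005 0.012 0.02 0 0 0 1;0.005 0.012 0.02 0 0 0 1' >/dev/null && python3 g.py 12 && python3 -m creep '0 0 0 0 0 0 1' && python3 g.py 12
```

```text
17.78 pos [453.3  14.8  58.8] rot [-3.1351e+00 -7.0000e-04 -1.5562e+00] F [10.46  2.17 -4.74] M [ 0.49 -2.07  0.2 ] w 17.2
clock: 17.87
eef_pos: [453.3, 14.8, 58.8]
tool_rot: [-3.135, -0.001, -1.556]
force: [9.5, 1.1, -4.9]
width: 17.1
17.87 pos [453.3  14.8  58.8] rot [-3.1351e+00 -7.0000e-04 -1.5562e+00] F [ 9.55  1.11 -4.92] M [ 0.47 -2.02  0.14] w 17.1
```

```bash
python3 -m creep '-0.01 0.015 0 0 0 0 1;-0.015 0.03 0 0 0 0 1;-0.015 0.03 0 0 0 0 1' >/dev/null && python3 g.py 13 && python3 -m creep '0 0 0 0 0 0 1' >/dev/null && python3 g.py 13 && python3 -m creep '0 0 0 0 0 0 1' >/dev/null && python3 g.py 13
```

```text
18.12 pos [452.8  14.9  58.9] rot [-3.1337e+00 -1.7000e-03 -1.5567e+00] F [11.7   1.44 -5.67] M [ 0.4  -2.28  0.07] w 16.9
18.2 pos [452.9  14.9  58.9] rot [-3.1338e+00 -1.7000e-03 -1.5567e+00] F [10.61  0.84 -5.5 ] M [ 0.33 -2.26  0.08] w 16.7
18.28 pos [452.9  14.9  58.9] rot [-3.1338e+00 -1.7000e-03 -1.5567e+00] F [10.8   0.86 -5.94] M [ 0.37 -2.27  0.05] w 17.4
```

```bash
python3 -m creep '-0.003 0.015 0 0 0 0 1;-0.003 0.015 0 0 0 0 1' >/dev/null && python3 g.py 14 && python3 -m creep '0 0 0 0 0 0 1;0 0 0 0 0 0 1' >/dev/null && python3 g.py 14 && python3 -m creep '0 0 0 0 0 0 1;0 0 0 0 0 0 1' >/dev/null && python3 g.py 14 && python3 -m creep '0 0 0 0 0 0 1;0 0 0 0 0 0 1' >/dev/null && python3 g.py 14 && python3 -m creep '0 0 0 0 0 0 1;0 0 0 0 0 0 1' >/dev/null && python3 g.py 14 && python3 -m creep '0 0 0 0 0 0 1;0 0 0 0 0 0 1' >/dev/null && python3 g.py 14; python3 look.py p2
```

```text
18.45 pos [452.6  15.   58.9] rot [-3.1332e+00 -1.9000e-03 -1.5568e+00] F [12.91  1.3  -6.24] M [ 0.32 -2.43  0.11] w 17.2
18.62 pos [452.6  14.9  58.9] rot [-3.1332e+00 -1.9000e-03 -1.5568e+00] F [11.23  1.98 -6.26] M [ 0.27 -2.31  0.13] w 16.7
18.78 pos [452.6  14.9  58.9] rot [-3.1332e+00 -1.9000e-03 -1.5567e+00] F [12.25  0.57 -6.68] M [ 0.35 -2.29  0.04] w 17.0
18.95 pos [452.6  14.9  58.9] rot [-3.1332e+00 -1.9000e-03 -1.5568e+00] F [12.39  1.1  -5.87] M [ 0.29 -2.32  0.07] w 17.0
19.12 pos [452.6  14.9  58.9] rot [-3.1332e+00 -1.9000e-03 -1.5568e+00] F [11.91  1.34 -7.22] M [ 0.25 -2.34  0.1 ] w 17.1
19.28 pos [452.6  15.   58.9] rot [-3.1332e+00 -1.9000e-03 -1.5568e+00] F [11.62  2.33 -5.38] M [ 0.33 -2.39  0.12] w 16.8
19.28 pos [452.6  15.   58.9] rot [-3.1332e+00 -1.9000e-03 -1.5568e+00] F [11.62  2.33 -5.38] M [ 0.33 -2.39  0.12] w 16.8
```

View pics/p2.png

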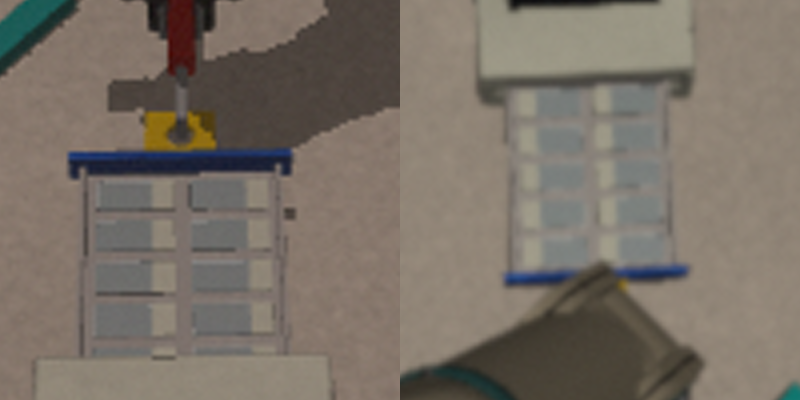

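```bash
python3 -m creep '0 -0.03 0 0 0 0 1;0 -0.06 0 0 0 0 1;0 -0.09 0 0 0 0 1;0 -0.1 0 0 0 0 1;0 -0.1 0 0 0 0 1' >/dev/null; python3 g.py 14;python3 -m creep '0 -0.03 0 0 0 0 1;0 -0.06 0 0 0 0 1;0 -0.08 0 0 0 0 1;0 -0.08 0 0 0 0 1' >/dev/null; python3 g.py 14
```

```text
19.8 pos [454.3  15.   58.7] rot [-3.1369e+00 -1.1000e-03 -1.5571e+00] F [ 7.42  2.58 -2.  ] M [ 0.25 -1.52  0.03] w 17.2
20.13 pos [455.3  15.1  58.4] rot [-3.1407e+00 -4.0000e-04 -1.5576e+00] F [ 4.66 -0.16 -2.01] M [ 0.05 -0.99  0.01] w 17.3
```

```bash
python3 -m creep '0 -0.03 0 0 0 0 1;0 -0.05 0 0 0 0 1;0 -0.05 0 0 0 0 1' >/dev/null; python3 g.py 14;python3 -m creep '0 -0.03 0 0 0 0 1;0 -0.05 0 0 0 0 1;0 -0.05 0 0 0 0 1' >/dev/null; python3 g.py 14
```

```text
20.38 pos [455.5  15.4  58. ] rot [ 3.1392e+00  3.0000e-04 -1.5574e+00] F [-0.32 -0.6  -0.9 ] M [-0.08 -0.19 -0.06] w 17.0
20.63 pos [458.2  15.5  58.1] rot [ 3.1402e+00  3.0000e-04 -1.5571e+00] F [-0.33  0.05 -1.96] M [-0.02 -0.02 -0.  ] w 17.3
```

```bash
python3 -m creep '0 -0.04 0 0 0 0 1;0 -0.055 0 0 0 0 1;0 -0.055 0 0 0 0 1' >/dev/null; python3 g.py 3 && python3 -m creep '0 -0.005 -0.1 0 0 0 1;0 -0.01 -0.2 0 0 0 1;0 -0.015 -0.3 0 0 0 1;0 -0.015 -0.3 0 0 0 1' >/dev/null; python3 g.py 3 && python3 -m creep '0 0 -0.15 0 0 0 1;0 0 -0.35 0 0 0 1;0 0 -0.55 0 0 0 1;0 0 -0.6 0 0 0 1' >/dev/null; python3 g.py 3; python3 look.py p3
```

```text
20.88 pos [461.1  15.4  58.3] rot [ 3.1416 -0.     -1.557 ] F [ 0.47  0.38 -1.86] M [-0.01 -0.04  0.01] w 17.0
21.22 pos [462.1  15.4  71.2] rot [-3.1402e+00 -1.0000e-04 -1.5571e+00] F [ 0.36  0.71 -1.4 ] M [-0.06  0.02  0.01] w 17.1
21.55 pos [462.3  15.3  95.7] rot [-3.1397 -0.     -1.5572] F [ 0.32  0.39 -1.15] M [-0.03 -0.02 -0.01] w 17.0
21.55 pos [462.3  15.3  95.7] rot [-3.1397 -0.     -1.5572] F [ 0.32  0.39 -1.15] M [-0.03 -0.02 -0.01] w 17.0
```

View pics/p3.png

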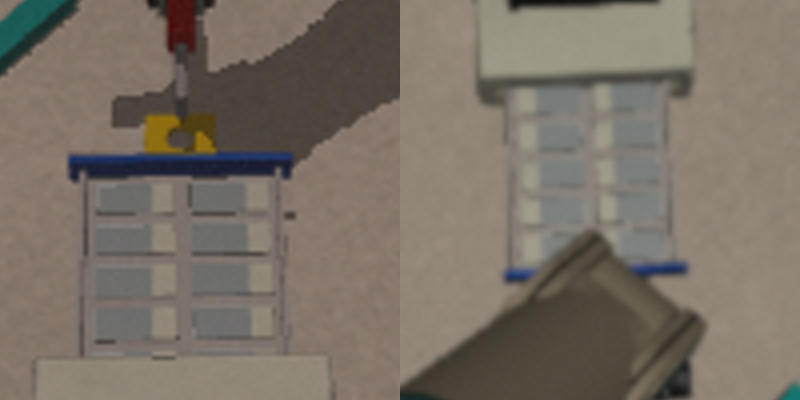

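```bash
python3 -m creep '0 0 -0.3 0 0 0 1;0 0 -0.55 0 0 0 1;0 0 -0.55 0 0 0 1;0 0 -0.55 0 0 0 1' >/dev/null
python3 - <<'E'
from h import *
np.set_printoptions(precision=1,suppress=True)
st();go(545.8,-273.6,119,-1.407)
d=cam("scene");s=ctrl.read_state();p=s["eef_pos"]
c=p+[-15,.2,19]
for nm,o in(("tip",[94,1,-34]),("front low",[60,.8,-12]),("front top",[60,.8,12])): print(nm,(proj(d,c+o)-[280,130])*8+3.5)
cv2.imwrite("pics/p4.png",cv2.resize(d["img"][130:200,280:350],None,fx=8,fy=8,interpolation=cv2.INTER_CUBIC)[:,:,::-1])
E
```

```text
21.98 pos [462.   15.5 116.6] rot [-3.1  0.  -1.6] F [-0.   0.9 -1.1] M [ 0. -0.  0.] w 16.8
rows [ 7.3 -2.  -0.1] [-0.1 -0.  -8.6]
tip [279.7 355.8]
front low [280.1 226.8]
front top [279.4 178. ]
```

View pics/p4.png

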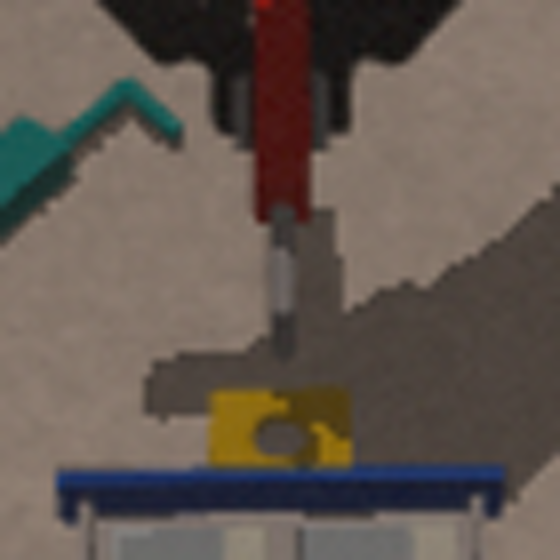

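```bash
python3 -m creep '0.6 -0.17 -0.1 0 0 -1 1;1.4 -0.4 -0.1 0 0 -2 1;2.2 -0.6 -0.1 0 0 -3 1;3.0 -0.83 -0.1 0 0 -4 1;3.8 -1.05 -0.1 0 0 -5 1;4.6 -1.27 -0.1 0 0 -6 1;5.4 -1.5 -0.1 0 0 -7 1;6.2 -1.72 -0.1 0 0 -8 1;6.9 -1.9 -0.1 0 0 -8.6 1;7.3 -2.0 -0.1 0 0 -8.6 1' >/dev/null;  python3 -m creep '0 0 0 0 0 0 1;0 0 0 0 0 0 1;0 0 0 0 0 0 1;0 0 0 0 0 0 1;0 0 0 0 0 0 1;0 0 0 0 0 0 1' >/dev/null
python3 - <<'E'
from h import *
st();go(545.8,-273.6,100,-1.407)
d=cam("scene")
cv2.imwrite("pics/r1.png",cv2.resize(d["img"][130:230,160:260],None,fx=6,fy=6,interpolation=cv2.INTER_CUBIC)[:,:,::-1])
E
```

```text
23.37 pos [ 545.7 -274.2  120.2] rot [ 3.1416e+00  8.0000e-04 -1.4058e+00] F [ 0.37  0.3  -1.49] M [-0.03 -0.04 -0.02] w 17.4
rows [-0.015 -0.005  0.506] [0.   0.04 0.07]
```

View pics/r1.png

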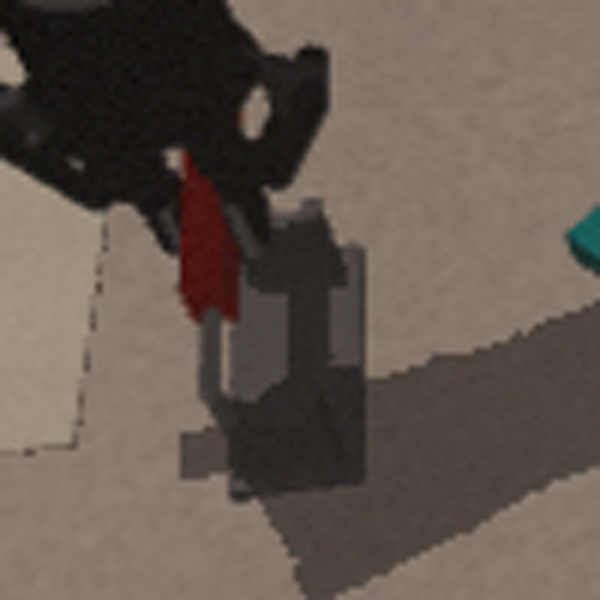

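```bash
python3 -m creep '-0.01 0 0.4 0 0 0 1;-0.01 0 0.9 0 0 0 1;-0.01 0 1.4 0 0 0 1;-0.01 0 1.6 0 0 0 1;-0.01 0 1.6 0 0 0 1;-0.01 0 1.6 0 0 0 1;-0.01 0 1.6 0 0 0 1' >/dev/null
python3 - <<'E'
from h import *
st();go(545.8,-273.6,39,-1.407)
E
```

```text
24.0 pos [ 546.1 -275.7   57.4] rot [-3.1403e+00 -1.3000e-03 -1.4071e+00] F [-0.2  -0.14 -0.82] M [ 0.01 -0.01  0.01] w 17.2
rows [-0.053  0.     0.46 ] [-0.07 -0.08 -0.01]
```

```bash
python3 -m creep '-0.02 0 0 0 0 0 1;-0.02 0 0 0 0 0 1;-0.02 0 0.1 0 0 0 1;-0.02 0 0.2 0 0 0 1;-0.02 0 0.25 0 0 0 1;-0.02 0 0.25 0 0 0 1' >/dev/null
python3 - <<'E'
from h import *
st();go(545.8,-273.6,39,-1.407)
E
```

```text
24.5 pos [ 544.9 -273.9   45.6] rot [ 3.1407e+00  9.0000e-04 -1.4072e+00] F [-0.98 -0.58 -1.49] M [ 0.03 -0.05 -0.06] w 17.0
rows [-0.005 -0.023  0.165] [ 0.05  0.05 -0.01]
```

```bash
python3 -m creep '0 -0.01 0.05 0 0 0 1;0 -0.02 0.1 0 0 0 1;0 -0.02 0.13 0 0 0 1;0 -0.02 0.13 0 0 0 1' >/dev/null
python3 - <<'E'
from h import *
st();go(545.8,-273.6,38.5,-1.407)
E
```

```text
24.83 pos [ 546.  -274.    40.7] rot [ 3.1412e+00  3.0000e-04 -1.4071e+00] F [-0.34 -0.23 -1.14] M [ 0.    0.05 -0.02] w 16.8
rows [-0.011  0.004  0.056] [ 0.02  0.02 -0.  ]
```

```bash
python3 -m creep '-0.01 0 0.03 0 0 0 1;-0.01 0 0.05 0 0 0 1;-0.01 0 0.05 0 0 0 1;-0.01 0 0.05 0 0 0 1' >/dev/null
python3 - <<'E'
from h import *
st()
d=cam("scene")
cv2.imwrite("pics/r2.png",cv2.resize(d["img"][130:230,160:260],None,fx=6,fy=6,interpolation=cv2.INTER_CUBIC)[:,:,::-1])
E
```

```text
25.17 pos [ 546.1 -273.7   39.1] rot [ 3.1416e+00  1.0000e-04 -1.4071e+00] F [ 0.67 -0.01 -0.64] M [-0.01 -0.06  0.  ] w 17.1
```

View pics/r2.png

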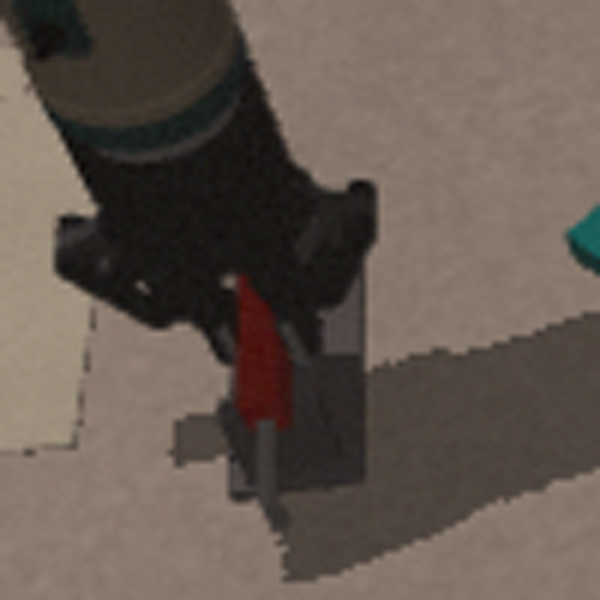

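```bash
python3 -m creep '0 0 0.02 0 0 0 1;0 0 0.02 0 0 0 1;0 0 0.02 0 0 0 1' >/dev/null; python3 -c "
from h import *
st()";python3 -m creep '0 0 0.015 0 0 0 1;0 0 0.015 0 0 0 1;0 0 0.015 0 0 0 1' >/dev/null; python3 -c "
from h import *
st()"
```

```text
25.47 pos [ 546.1 -273.7   38.3] rot [ 3.1415e+00  1.0000e-04 -1.4071e+00] F [ 0.06 -0.46 -0.38] M [ 0.03 -0.   -0.02] w 17.0
25.72 pos [ 546.1 -273.8   38.1] rot [-3.1413  0.     -1.4071] F [-0.58  1.25  4.15] M [0.18 0.22 0.01] w 17.3
```

Seated: contact force of 4 N upwards at the original height. I'm opening the gripper in place.

```bash
python3 -m creep '0 0 0 0 0 0 0.9;0 0 0 0 0 0 0.7;0 0 0 0 0 0 0.4;0 0 0 0 0 0 0;0 0 0 0 0 0 0;0 0 0 0 0 0 0;0 0 0 0 0 0 0;0 0 0 0 0 0 0;0 0 0 0 0 0 0' >/dev/null
python3 - <<'E'
from h import *
st()
d=cam("scene")
cv2.imwrite("pics/r3.png",cv2.resize(d["img"][130:230,160:260],None,fx=6,fy=6,interpolation=cv2.INTER_CUBIC)[:,:,::-1])
E
```

```text
26.47 pos [ 546.1 -273.7   37.7] rot [ 3.1415  0.     -1.4071] F [-0.22 -0.09  0.65] M [-0.02  0.03  0.07] w 85.6
```

View pics/r3.png

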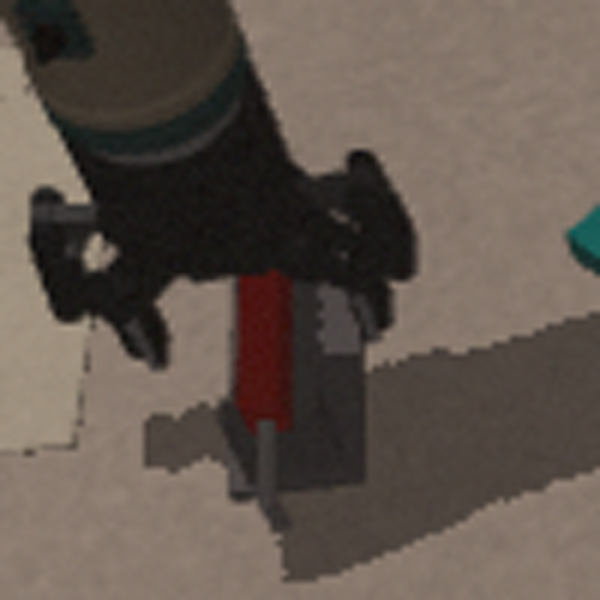

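Released, and the fingers are clear on both sides. I'm retreating straight up, then moving aside.

```bash
python3 -m creep '0 0 -0.3 0 0 0 0;0 0 -0.8 0 0 0 0;0 0 -1.5 0 0 0 0;0 0 -2.3 0 0 0 0;0 0 -3.1 0 0 0 0;0 0 -4.0 0 0 0 0;0 0 -4.5 0 0 0 0;0 0 -4.5 0 0 0 0' >/dev/null; python3 -m creep '0.5 1 0 0 0 0 0;1 2 0 0 0 0 0;1.5 3 0 0 0 0 0;1.5 3 0 0 0 0 0;1.5 3 0 0 0 0 0;1.5 3 0 0 0 0 0;1.5 3 0 0 0 0 0'
python3 - <<'E'
from h import *
for n in("scene","top"): cv2.imwrite(f"pics/{n}_end.png",cam(n)["img"][:,:,::-1])
d=cam("scene")
cv2.imwrite("pics/r4.png",cv2.resize(d["img"][130:230,160:260],None,fx=6,fy=6,interpolation=cv2.INTER_CUBIC)[:,:,::-1])
st()
E
```

```text
clock: 27.77
eef_pos: [438.7, -351.3, 217.5]
tool_rot: [-3.141, 0.001, -1.405]
force: [1.6, 0.4, 0.6]
width: 85.6
27.92 pos [ 438.8 -351.3  217.4] rot [-3.1415e+00  6.0000e-04 -1.4043e+00] F [ 0.46 -0.44  0.15] M [ 0.01 -0.01  0.  ] w 85.5
```

View pics/scene_end.png

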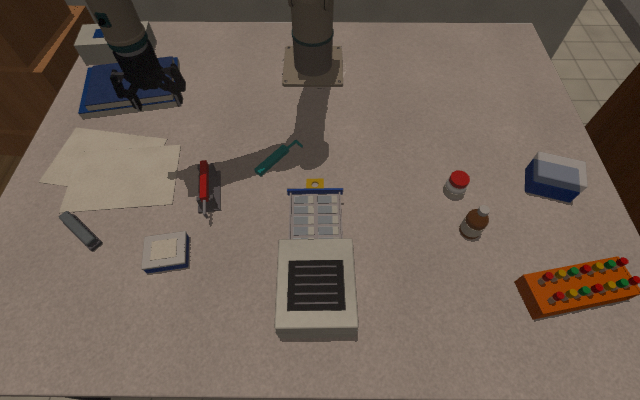

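View pics/r4.png

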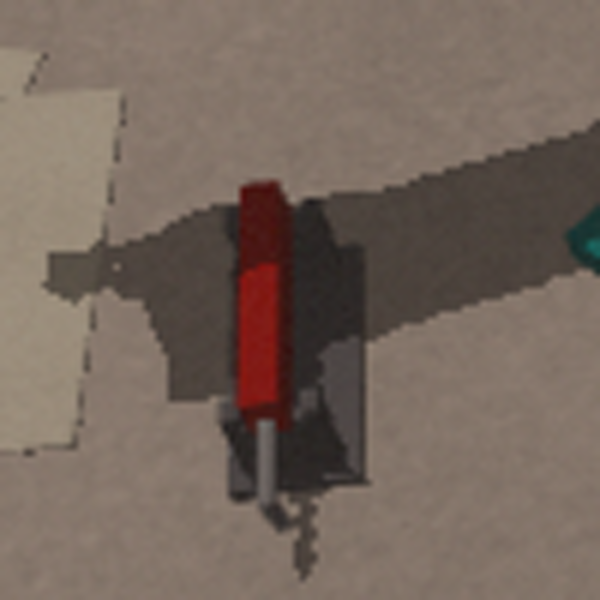

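View pics/top_end.png

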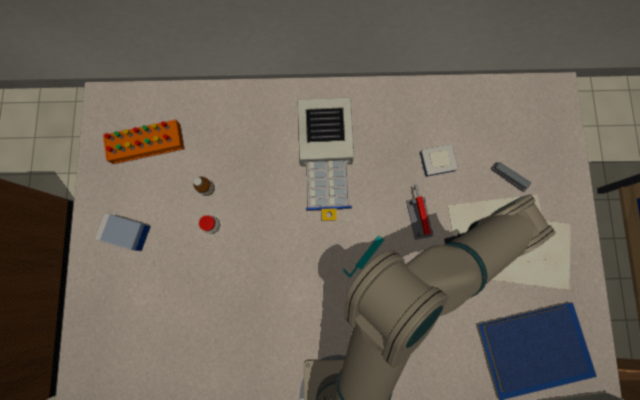

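The red hook is back in its rest (top (420,213)). The tray is out, with its tab at top (328,214), compared with 188 before. The bottle, pot and slide box stand where they did. I'm handing the job in.

```bash
python3 -c "
from cell import ctrl
print(ctrl.finish_job())"
```

```text
the job is handed in; nothing more can be done
None
```

The job is done and handed in at about 28 s of the 72 s allowed; the hand-in gives no verdict.

- **Pull:** I took the red hook from its rest, lowered its tip through the tab's hole and drew the tray out about 82 mm. The resistance then rose from a steady 3 N: the sprung stop.
- **Lean on the stop:** I held about 12 N for roughly 0.8 s, with readings between 11.2 and 12.9 N along the pull. A downward drag of 5 to 7 N also acted on the hook. The largest total I read was about 14.4 N, but I only read forces between moves.
- **Unhooking and return:** The pull eased off smoothly, the tip lifted out without catching, and the tray stayed out. The hook went back to within about 1 mm of where I picked it up and was released on contact (4 N upward).

**Last checks:** In the final pictures the hook lies in its rest and the tray is out. By eye, the bottle, pot, slide box and teal hook are at their old positions, and the gripper is clear of everything.

**What disagreed:**
- The two cameras differed by about 4 mm along x on the hook and hole positions. I aligned the tip with the scene camera, because the arm hid the tip in the top view.
- The hook may have tilted 1 to 2 degrees in the grip during the pull. It still settled into the rest.

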